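# Mist the plate and raise the jigger arm off its ball

## Robot

A 6-joint arm with a two-finger parallel gripper is mounted at the origin on the work surface. World frame = base frame: x ahead of the robot, y to its left, z up, the work surface at z = 0. Lengths are in m, angles in rad, forces in N, time in s.
With the tool pointing down it reaches from about 0.4 to 0.825 m from the base axis. Payload 7 kg.
Tool frame: the origin (TCP) lies on the centre line of the jaws, within the pads' length; the fingertips stand 14 mm ahead of it and the grasp point (between the pads) lies 5 mm behind it; z points along the fingers, y is the line along which they close (so a half turn about z gives the same grasp; the last joint's range is limited). The gripper opens to 88 mm and grips with 3 to 60 N. Pads are 19 mm wide; open, the fingers measure 130 mm over their backs; the gripper's body (78 mm by 193 mm) begins 47 mm behind the grasp point.
Start: joints at [1.441, 0.359, 0.012, 0, -1.224, -0.288], TCP at [0.274, 0.617, 0.241] pointing down, gripper open.
Joint ranges: [-3.07, 3.07], [-1.43, 2.12], [-1.02, 1.25], [-3.03, 1.67], [-3.05, -0], [-3.03, 3.03]. Speed limits (rad/s): [2.39, 2.39, 3.01, 3.14, 3.14, 3.14].

## Interface

Orientations are given as a unit quaternion [w, x, y, z].
In Python, from station import arm, eyes, ticket, nets gives the robot as it stands. The module is installed in compiled form; this text tells all that it offers.
- The arm moves only by the tool play_rows, never from a script. Its argument "rows" is a list of rows, each a list of 3 entries, a list of its own where there are three numbers: the turn, a rotation vector about the world's x, y, z in degrees, then the shift along the world's x, y, z in m, then the closure, from -1 (fully open) to 1 (shut), so that 0 is half open. A call has 1 to 8 rows; each row is the pose to reach, as a shift and turn from the pose commanded when the call began; what a row does not reach only later rows make up. A row lasts 1/8 s, in which the tool goes at most 62.5 mm and 10.7 degrees, less where a joint would pass 70% of its speed; a pose out of reach is approached as far as the arm can. A call with a gripper value outside its range is refused whole. The fingers move at their own pace and stop on an object; "squeeze" is the grip in N (left out, the last holds). Time passes only in rows, so rows that repeat a pose let the fingers close. It gives the time, the measured TCP pose, the force, the opening and the grip force at its end, in the units of the state.
- arm.read_state(): the state, without advancing time (a new reading comes with each control period).
- eyes.read_camera(name): name is "side" or "top"; returns the picture (420x560x3 uint8, blue, green, red); there is no depth.
- eyes.camera_info(name): a dict with "intrinsics" (3x3 intrinsics, pixels), "extrinsics" (4x4, takes a point from camera to world coordinates). Camera axes: x right, y up, looking along -z (the intrinsics and any distortion apply to the point x, -y, -z); pixel columns grow to the right and rows downward; lengths in m; the calibration is good to about 2 mm. A picture is of the moment at which its call begins. camera_info takes no time and is no camera call.
- ticket.sign_off(): hands the job in; it is judged then, once.
Trained networks look in the newest picture that a camera, given by its name, has taken for a name from the list of things; names that differ only in an ending like _2 or _b are one class to them, and where a whole thing is asked for, a point or a joint stands for the part that bears it (a point fixed in the world has none). Each returns a list of dicts, best first, with "confidence" (0 to 1); they miss things now and then, are a little off and sometimes report something else, mostly with a low value. They report only what shows in the picture. A call takes as long as a camera call.
- nets.outline_of(camera, target): "pixels" (420x560 bool, what is visible of it) and "box" ([left, top, right, bottom] in pixels, round what is visible of it).
- nets.spot_point(camera, target): "xy" ([column, row] in pixels: a listed point, or the origin of a listed thing).
The state is a dict: "time_s": time; "joint_positions": joint angles; "qd": joint speeds; "tau": joint torques, N m; "eef_pos": TCP position; "ee_rot": TCP orientation; "contact_force": force on the tool from outside, world axes, zero at the start; "ft_torque": the same for the moment, N m; "finger_gap": opening from 0.0 (shut) to 1.0 (fully open); "grasp_force": force on a finger pad.
Only numpy, scipy, OpenCV 4.12 (cv2) and the standard library are available. Lean on these libraries where they do the work, as an engineer would, in place of code of your own. Each camera call takes 0.05 s, during which the arm holds its last target. There are 200 camera calls.

## Task

The plate on the bench jigger has just been shaped and is ready to come off. First wet it so that it does not stick to the template: squeeze the red trigger of the clamped mist gun all the way in and let it spring back out. Then pull the yellow tab of the arm's side latch outwards against its spring, ease the arm up off its ball without jerking or dropping it, and finish while holding it up, the coupler about a hand's breadth (100 mm) above the ball, so that a colleague can take the mould away; leave the mould with its plate and the other things on the table where they are.

Things in the scene. Friction and masses are not known exactly. Their poses are not given: they have to be found in the camera images.
- jigger: bench jigger (fixed): blue drum, aluminium wheel head 200 mm across, 100 mm above the table. Origin on the table under the wheel's centre; +y towards the ball end, -y towards the pivot column, +x = the way the latch is pulled, z up. Pivot pin at (0, -0.150, 0.215) m here, parallel to x. Ball stud at (0, 0.170): 40 mm square blue post, 40 mm steel ball, its top 210 mm above the table
- pivot (a joint): angle (rad) of the profile arm about its pivot pin: 0 = down on the ball, grows as the coupler end rises, up to 1.0. The coupler is 0.32 m from the pin: 0.32 is about 100 mm of lift. It cannot rise while the latch is shut. Partly counterweighted, it weighs about 6 to 9 N at the coupler and falls back if let go
- profile_arm: the hinged arm: grey bar 30 mm wide, 24 mm deep; red coupler 60 mm wide over the ball; steel template blade over the plate; dark counterweight behind the pivot. Origin in the coupler over the ball, 0.32 m from the pivot pin and level with it when down; y points along the arm away from the pin, x along the pin, z up when down. Carries the latch
- latch (a joint): how far (m) the latch is pulled out along the arm's +x: 0 = shut, bolt under the ball; range 0 to 0.018. The ball is free once it is more than about 0.010 out; keep it out until the coupler has risen some 30 mm. A spring pulls it back with about 6 N when shut and 11 N at 0.015 m
- latch_grip (a point): middle of the latch's upright yellow tab, 20 mm below its top, 210 mm above the table when down; axes as the arm's. Tab 12 mm thick (x), 28 mm wide (y), 66 mm high, 90 mm to the +x side of the arm's middle. A thin stem near its foot, 33 to 43 mm below this point, leads to the coupler, whose side is 60 mm from here and top 13 mm above; its guide tube starts 38 mm away, 27 mm below
- coupler_tip (a point): point on the top of the red coupler, over the ball's middle (axes as the arm's); 223 mm above the table when down
- ball_top (a point): top of the fixed steel ball
- mist_gun: spray gun clamped on its side on a stand (fixed). Origin on the table under the barrel; +x = where the nozzle points (to the wheel), z up. Black handle level along -y, 130 mm above the table: 28 mm thick (x -0.044 to -0.016), 24 mm high, y -0.010 to -0.122. Clamp and barrel within 22 mm of y = 0, top at 152 mm; copper pipe down at y = -0.150
- gun_handle (a point): middle of the black handle, 65 mm from the barrel's middle, 130 mm above the table; axes as the gun's
- trigger (a joint): angle (rad) of the red trigger: 0 = out, 0.27 = fully squeezed towards the handle. It needs about 5 N to start and 9 N at the end, pressed at point trigger_face, and springs back by itself
- trigger_face (a point): point on the front (+x) face of the red trigger, 65 mm from the barrel's middle, 47 mm from the trigger's hinge; the trigger is 8 mm thick, 18 mm high, 66 mm long and stands ahead of the handle, with 56 mm from the handle's back to this face when out and about 44 mm when squeezed
- mould: white plaster mould 176 mm across with the fresh clay plate upside down on it, 51 mm high in all, loose on the wheel head under the template; origin under its middle (100 mm above the table)
- mug: loose blue mug, 80 mm across, 92 mm high; origin under its middle
- tub: loose white plastic tub, 110 mm across, 70 mm high; origin under its middle
- pinch_pot: loose clay pinch pot, 96 mm across, 62 mm high; origin under its middle
- flask: loose green drinking bottle, 72 mm across, 225 mm high; origin under its middle
- rib: loose wooden rib, 60 by 80 mm, 8 mm thick; origin under its middle

How it is judged:
On the way, in this order (a step that is already met when the one before it is completed fails the run):
1. the trigger is squeezed all the way in, the arm still down on its ball (value of joint trigger above 0.21 rad and value of joint pivot below 0.03 rad), for 0.2 s.
2. the trigger is let go and has sprung back, the arm still down (value of joint trigger below 0.04 rad and value of joint pivot below 0.03 rad), for 0.2 s.
3. the latch is pulled out against its spring, the arm still down (value of joint latch above 0.009 m and value of joint pivot below 0.03 rad), for 0.1 s.
At the end, for the whole second after the job is handed in: The gripper's fingers hold the arm (or its latch) still with more than 2 N at 0.24 to 0.50 rad, the coupler 75 to 155 mm above the ball (about 100 asked), not resting on the mould; the trigger is out again (under 0.04 rad); the mould is still within 12 mm of the wheel's centre (value of joint pivot between 0.24 and 0.5 rad and velocity of joint pivot between -0.08 and 0.08 rad/s and contact force between profile_arm and the fingers above 2 N and contact force between profile_arm and mould below 0.2 N and value of joint trigger below 0.04 rad and horizontal distance between mould and jigger below 0.012 m); the arm keeps its last pose, push and grip.
It fails at once if the mould with its plate is shifted by more than 10 mm (distance of mould from where it was at the start of the episode above 0.01 m).
It fails at once if the arm is jerked up or dropped (faster than 1.8 rad/s, 0.6 m/s at the coupler) (velocity of joint pivot above 1.8 rad/s or velocity of joint pivot below -1.8 rad/s).
It fails at once if another thing on the table is knocked away by more than 30 mm (distance of any of mug, tub, pinch_pot, flask, rib from where it was at the start of the episode above 0.03 m).
It also fails if it takes over 54 s, if anything falls off the work surface, if the arm or the gripper's body presses on something with over 40 N, if the wrist force passes 120 N, or if a joint passes its speed limit or range.

## Working session

There is one attempt and no reset: what is moved stays moved. The work goes in short steps, Python scripts to look and compute and a tool call to move; the robot and the scene stay as the last step left them, time stands still between calls to the robot, and variables do not carry over. Pictures are saved under pics/ and viewed, at most 10 in all, crops included, and the job is handed in when it is done.

Besides the shell and the picture viewer there is one more tool, called in YAML: its name, and indented under it one key for each argument. play_rows: Moves the arm, as the interface text tells. Its arguments: {"type":"object","properties":{"rows":{"type":"array","items":{"type":"array"}},"squeeze":{"type":"number"}},"required":["rows"]}

```bash
mkdir -p pics
cat > h.py <<'E'
import numpy as np,cv2
from station import arm,eyes,ticket,nets
def ray(cam,xy):
    i=eyes.camera_info(cam);K=np.array(i["intrinsics"]);T=np.array(i["extrinsics"])
    p=np.linalg.inv(K)@[xy[0],xy[1],1]
    return T[:3,3],T[:3,:3]@np.array([p[0],-p[1],-p[2]])
def atz(cam,xy,z):
    o,d=ray(cam,xy);return o+d*(z-o[2])/d[2]
def tri(a,b):
    (o,d),(p,e)=ray("top",a),ray("side",b)
    s=np.linalg.lstsq(np.c_[d,-e],p-o,rcond=None)[0]
    A,B=o+s[0]*d,p+s[1]*e
    return (A+B)/2,np.linalg.norm(A-B)
def proj(cam,P):
    i=eyes.camera_info(cam);K=np.array(i["intrinsics"]);T=np.array(i["extrinsics"])
    q=T[:3,:3].T@(np.array(P)-T[:3,3]);u=K@[q[0],-q[1],-q[2]];return u[:2]/u[2]
E
python3 - <<'E'
from h import *
ims=[eyes.read_camera(c) for c in("top","side")]
for c,i in zip(("top","side"),ims): cv2.imwrite(f"pics/{c}0.png",i)
Z=dict(latch_grip=.21,coupler_tip=.223,gun_handle=.13,trigger_face=.13,mist_gun=0,jigger=0,mould=.1,mug=0,tub=0,pinch_pot=0,flask=0,rib=0)
for n,z in Z.items():
    r={}
    for c in("top","side"):
        l=nets.spot_point(c,n)
        if l: r[c]=l[0]["xy"];print(n,c,np.round(l[0]["xy"]),round(l[0]["confidence"],2),"atz",np.round(atz(c,l[0]["xy"],z),3))
    if len(r)==2: print("   tri",np.round(tri(r["top"],r["side"])[0],3),round(tri(r["top"],r["side"])[1],4))
for c in("top","side"):print(np.round(eyes.camera_info(c)["extrinsics"],2).tolist())
E
```

```text
latch_grip top [194. 209.] 0.45 atz [0.607 0.192 0.21 ]
latch_grip side [223. 160.] 0.53 atz [0.589 0.18  0.21 ]
   tri [0.606 0.197 0.192] 0.0053
coupler_tip top [218. 233.] 0.86 atz [0.538 0.122 0.223]
coupler_tip side [225. 172.] 0.92 atz [0.545 0.123 0.223]
   tri [0.539 0.12  0.228] 0.0046
gun_handle top [358. 232.] 0.88 atz [ 0.535 -0.282  0.13 ]
gun_handle side [345. 275.] 0.72 atz [ 0.531 -0.286  0.13 ]
   tri [ 0.536 -0.283  0.123] 0.0006
trigger_face top [347. 224.] 0.66 atz [ 0.56  -0.249  0.13 ]
trigger_face side [342. 261.] 0.69 atz [ 0.562 -0.256  0.13 ]
   tri [ 0.562 -0.252  0.127] 0.0065
mist_gun top [330. 243.] 0.65 atz [ 0.507 -0.212  0.   ]
jigger side [290. 230.] 0.71 atz [ 0.658 -0.004  0.   ]
mould top [263. 192.] 0.96 atz [ 0.665 -0.002  0.1  ]
mould side [288. 203.] 0.9 atz [0.662 0.004 0.1  ]
   tri [0.662 0.    0.103] 0.0064
mug top [146. 192.] 0.87 atz [0.685 0.376 0.   ]
mug side [207. 174.] 0.67 atz [0.68  0.382 0.   ]
   tri [0.682 0.378 0.001] 0.0079
tub top [119. 219.] 0.56 atz [0.6   0.463 0.   ]
tub side [174. 179.] 0.94 atz [0.59  0.447 0.   ]
   tri [ 0.602  0.468 -0.019] 0.0016
pinch_pot top [134. 263.] 0.79 atz [0.459 0.413 0.   ]
pinch_pot side [152. 205.] 0.86 atz [0.459 0.4   0.   ]
   tri [ 0.462  0.413 -0.01 ] 0.0079
flask top [419. 218.] 0.82 atz [ 0.581 -0.499  0.   ]
flask side [430. 344.] 0.67 atz [ 0.585 -0.509  0.   ]
   tri [ 0.584 -0.505 -0.004] 0.01
rib top [389. 188.] 0.68 atz [ 0.68  -0.406  0.   ]
rib side [417. 297.] 0.55 atz [ 0.685 -0.415  0.   ]
   tri [ 0.683 -0.411 -0.003] 0.0097
[[-0.02, 1.0, -0.09, 0.48], [-1.0, -0.02, 0.01, -0.03], [0.01, 0.09, 1.0, 1.7], [0.0, 0.0, 0.0, 1.0]]
[[0.66, 0.53, -0.54, -0.1], [-0.75, 0.45, -0.48, -0.66], [-0.01, 0.72, 0.69, 1.01], [0.0, 0.0, 0.0, 1.0]]
```

Run:
```python
import cv2,numpy as np
a=cv2.imread("pics/top0.png")[110:320,90:450];b=cv2.imread("pics/side0.png")[90:390,120:480]
cv2.imwrite("pics/a.png",cv2.resize(a,None,fx=2.2,fy=2.2,interpolation=2));cv2.imwrite("pics/b.png",cv2.resize(b,None,fx=2,fy=2,interpolation=2))
```

```text
(no output)
```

View pics/a.png

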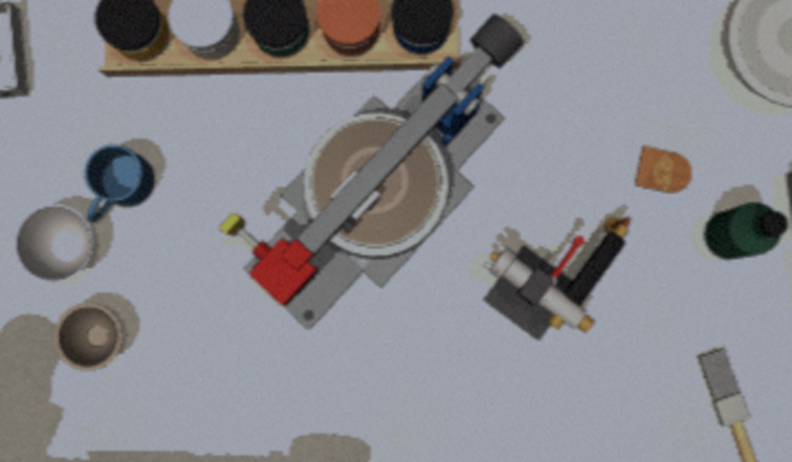

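View pics/b.png

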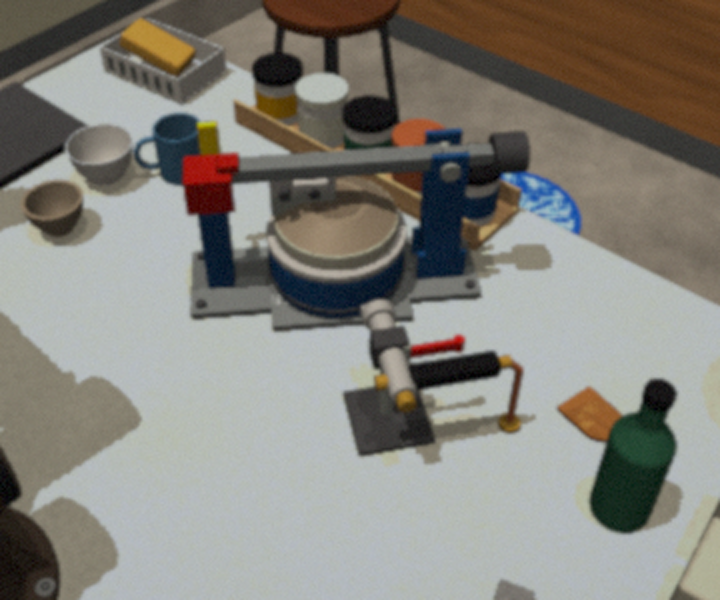

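The pictures match the network points. In the top view the coupler is at full-frame pixel (218,233), the yellow tab at (194,212) and the black handle at (358,232), with the trigger on its wheel side at about (347,224). The spacings agree too: ball to wheel is 0.173 m and handle to trigger is 42 mm.

Run:
```python
from h import *
from scipy.spatial.transform import Rotation as R
s=arm.read_state();print(s["time_s"],s["eef_pos"],s["ee_rot"],s["joint_positions"])
q=s["ee_rot"];M=R.from_quat([q[1],q[2],q[3],q[0]]).as_matrix();print(np.round(M,3))
print("tool y yaw",np.degrees(np.arctan2(M[1,1],M[0,1])))
# directions via outlines
import cv2
for n,z in(("trigger",.13),("mist_gun",.13),("latch",.21),("profile_arm",.225)):
  for c in("top",):
    l=nets.outline_of(c,n)
    for o in l[:1]:
        ys,xs=np.nonzero(o["pixels"]);P=np.array([atz(c,(x,y),z)[:2] for x,y in zip(xs,ys)])
        w,v=np.linalg.eigh(np.cov(P.T));print(n,o["box"],o["confidence"],len(xs),P.mean(0).round(3),"axis deg",np.degrees(np.arctan2(v[1,1],v[0,1])))
# black handle pixels, yellow tab by colour
im=cv2.imread("pics/top0.png");hsv=cv2.cvtColor(im,cv2.COLOR_BGR2HSV)
def blob(m,box,z,n):
    k=np.zeros(m.shape,bool);k[box[1]:box[3],box[0]:box[2]]=1
    ys,xs=np.nonzero(m&k);P=np.array([atz("top",(x,y),z)[:2] for x,y in zip(xs,ys)])
    w,v=np.linalg.eigh(np.cov(P.T));print(n,len(xs),P.mean(0).round(3),np.degrees(np.arctan2(v[1,1],v[0,1])),np.sqrt(w*12))
blob(hsv[...,2]<60,(348,212,378,252),.142,"handle")
sat=hsv[...,1]>140
blob(sat&((hsv[...,0]<8)|(hsv[...,0]>172)),(338,212,358,238),.139,"trig")
blob(sat&(hsv[...,0]>22)&(hsv[...,0]<35),(185,200,205,222),.225,"tab")
blob(sat&((hsv[...,0]<8)|(hsv[...,0]>172)),(195,210,240,260),.22,"coupler")
```

```text
1.3 [0.27391831 0.61690751 0.2405286 ] [ 3.00982564e-05  9.78258160e-01 -2.07390867e-01  1.52247949e-05] [ 1.44106616e+00  3.58660651e-01  1.19038934e-02  2.72120896e-05
 -1.22410199e+00 -2.88093245e-01]
[[ 0.914 -0.406  0.   ]
 [-0.406 -0.914 -0.   ]
 [ 0.     0.    -1.   ]]
tool y yaw -113.93898818908191
trigger [346.1, 217.8, 356.1, 233.9] 0.52 46 [ 0.558 -0.257] axis deg 142.49233520933336
mist_gun [307.6, 207.9, 377.9, 265.4] 0.9 1699 [ 0.517 -0.228] axis deg 112.9631927535448
latch [194.1, 208.7, 203.1, 221.3] 0.49 101 [0.594 0.181] axis deg 52.038407213791984
profile_arm [191.4, 119.5, 323.5, 245.8] 0.59 2357 [0.661 0.007] axis deg 134.5472384316132
handle 333 [ 0.537 -0.284] 143.07705864929156 [0.02733515 0.10770012]
trig 48 [ 0.551 -0.249] 142.55347155225203 [0.00769416 0.07274841]
tab 40 [0.599 0.186] 136.58257836908757 [0.01357864 0.02336051]Traceback (most recent call last):
  File "<stdin>", line 24, in <module>
  File "<stdin>", line 18, in blob
  File "h.py", line 8, in atz
    o,d=ray(cam,xy);return o+d*(z-o[2])/d[2]
        ~~~^^^^^^^^
  File "h.py", line 4, in ray
    i=eyes.camera_info(cam);K=np.array(i["intrinsics"]);T=np.array(i["extrinsics"])
ValueError: time passes only in moves, steps and waits
```

play_rows:
  rows:
    - [[0, 0, 0], [0, 0, 0.06], -1]
    - [[0, 0, -3], [0.02, -0.03, 0.12], -1]
    - [[0, 0, -6], [0.04, -0.09, 0.12], -1]
    - [[0, 0, -9], [0.07, -0.15, 0.12], -1]
    - [[0, 0, -13], [0.09, -0.21, 0.12], -1]
    - [[0, 0, -13], [0.11, -0.27, 0.12], -1]
    - [[0, 0, -13], [0.13, -0.33, 0.12], -1]
    - [[0, 0, -13], [0.15, -0.39, 0.12], -1]
  squeeze: 20

```text
time_s: 2.5
eef_pos: [0.4202, 0.2365, 0.361]
ee_rot: [-0.0, 0.949, -0.317, 0.0]
contact_force: [1.0, 0.2, 0.4]
finger_gap: 1.001
grasp_force: 0.0
```

play_rows:
  rows:
    - [[0, 0, 0], [0.01, -0.06, 0], -1]
    - [[0, 0, 0], [0.02, -0.12, 0], -1]
    - [[0, 0, 0], [0.035, -0.18, 0], -1]
    - [[0, 0, 0], [0.05, -0.24, 0], -1]
    - [[0, 0, 0], [0.065, -0.3, 0], -1]
    - [[0, 0, 0], [0.08, -0.36, 0], -1]
    - [[0, 0, 0], [0.095, -0.42, 0], -1]
    - [[0, 0, 0], [0.11, -0.48, 0], -1]

```text
time_s: 3.5
eef_pos: [0.5302, -0.2437, 0.3609]
ee_rot: [-0.0, 0.948, -0.317, 0.0]
contact_force: [0.9, 0.8, 1.0]
finger_gap: 0.998
grasp_force: 0.0
```

play_rows:
  rows:
    - [[0, 0, 0], [0.006, -0.024, 0], -1]
    - [[0, 0, 0], [0.006, -0.024, -0.05], -1]
    - [[0, 0, 0], [0.006, -0.024, -0.1], -1]
    - [[0, 0, 0], [0.006, -0.024, -0.12], -1]
    - [[0, 0, 0], [0.006, -0.024, -0.12], -1]

```text
time_s: 4.12
eef_pos: [0.5351, -0.2654, 0.239]
ee_rot: [0.0, 0.948, -0.317, -0.002]
contact_force: [-0.6, -0.2, 1.1]
finger_gap: 1.001
grasp_force: 0.0
```

Run:
```python
from h import *
i=eyes.read_camera("side");t=eyes.read_camera("top")
for c in("top","side"):
  for n in("gun_handle","trigger_face"):
    l=nets.spot_point(c,n)
    if l: print(n,c,l[0]["confidence"],atz(c,l[0]["xy"],.13).round(3))
for P in ([.536,-.283,.13],[.561,-.249,.13]): cv2.circle(i,tuple(int(v) for v in proj("side",P).round()),1,(0,255,0),-1)
a=cv2.resize(i[150:340,280:440],None,fx=3,fy=3);b=cv2.resize(t[170:297,310:416],None,fx=3,fy=4.488)[:570]
cv2.imwrite("pics/c.png",a)
```

```text
gun_handle top 0.58 [ 0.53  -0.277  0.13 ]
gun_handle side 0.77 [ 0.527 -0.286  0.13 ]
trigger_face side 0.69 [ 0.561 -0.255  0.13 ]
```

View pics/c.png

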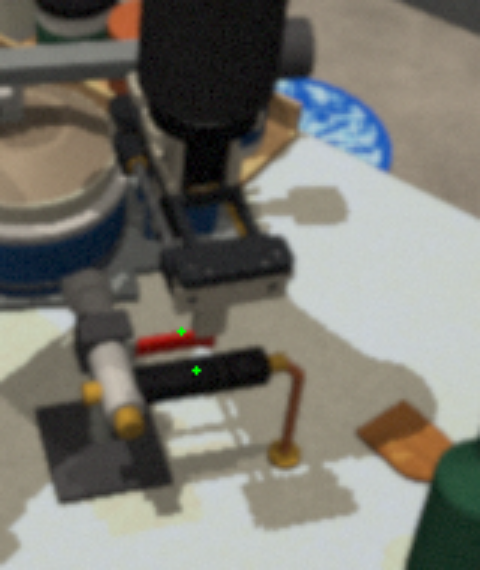

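The green projections land on the handle and the trigger, at crop pixels (196,370) and (181,331). The finger is in line above the handle, so I'm descending.

play_rows:
  rows:
    - [[0, 0, 0], [0.006, -0.007, 0], -1]
    - [[0, 0, 0], [0.006, -0.007, -0.03], -1]
    - [[0, 0, 0], [0.006, -0.007, -0.06], -1]
    - [[0, 0, 0], [0.006, -0.007, -0.08], -1]
    - [[0, 0, 0], [0.006, -0.007, -0.1], -1]
    - [[0, 0, 0], [0.006, -0.007, -0.114], -1]
    - [[0, 0, 0], [0.005, -0.009, -0.114], -1]
    - [[0, 0, 0], [0.005, -0.009, -0.114], -1]

```text
time_s: 5.42
eef_pos: [0.5415, -0.2749, 0.1273]
ee_rot: [0.0, 0.948, -0.317, 0.001]
contact_force: [0.2, -1.0, -0.0]
finger_gap: 0.999
grasp_force: 0.0
```

play_rows:
  rows:
    - [[0, 0, 0], [0, -0.002, 0], 0.2]
    - [[0, 0, 0], [0, -0.002, 0], 1]
    - [[0, 0, 0], [0, -0.002, 0], 1]
    - [[0, 0, 0], [0, -0.002, 0], 1]
    - [[0, 0, 0], [0, -0.002, 0], 1]
    - [[0, 0, 0], [0, -0.002, 0], 1]
  squeeze: 22

```text
time_s: 6.18
eef_pos: [0.5394, -0.2789, 0.1266]
ee_rot: [0.002, 0.948, -0.317, -0.001]
contact_force: [-4.3, -13.5, -0.3]
finger_gap: 0.524
grasp_force: 21.0
```

play_rows:
  rows:
    - [[0, 0, 0], [-0.001, -0.002, 0], 1]
    - [[0, 0, 0], [-0.002, -0.003, 0], 1]
    - [[0, 0, 0], [-0.002, -0.003, 0], 1]
    - [[0, 0, 0], [-0.002, -0.003, 0], 1]
    - [[0, 0, 0], [-0.002, -0.003, 0], 1]
    - [[0, 0, 0], [-0.002, -0.003, 0], 1]
  squeeze: 32

```text
time_s: 6.92
eef_pos: [0.5392, -0.2792, 0.1267]
ee_rot: [-0.0, 0.949, -0.317, 0.0]
contact_force: [0.5, 3.6, 4.1]
finger_gap: 0.516
grasp_force: 30.1
```

play_rows:
  rows:
    - [[0, 0, 0], [0.002, 0.003, 0], -1]
    - [[0, 0, 0], [0.004, 0.005, 0], -1]
    - [[0, 0, 0], [0.004, 0.005, 0], -1]
    - [[0, 0, 0], [0.004, 0.005, 0], -1]
    - [[0, 0, 0], [0.004, 0.005, 0], -1]
    - [[0, 0, 0], [0.004, 0.005, 0.04], -1]
    - [[0, 0, 0], [0.004, 0.005, 0.09], -1]
    - [[0, 0, 0], [0.004, 0.005, 0.15], -1]

```text
time_s: 7.92
eef_pos: [0.5423, -0.2744, 0.2773]
ee_rot: [0.0, 0.948, -0.317, -0.001]
contact_force: [1.2, -0.2, -0.1]
finger_gap: 0.997
grasp_force: 0.0
```

play_rows:
  rows:
    - [[0, 0, -2], [0, 0.01, 0.06], -1]
    - [[0, 0, -4], [0.01, 0.07, 0.083], -1]
    - [[0, 0, -6], [0.02, 0.13, 0.083], -0.5]
    - [[0, 0, -8.6], [0.03, 0.19, 0.083], 0.1]
    - [[0, 0, -8.6], [0.04, 0.25, 0.083], 0.1]
    - [[0, 0, -8.6], [0.05, 0.31, 0.083], 0.1]
    - [[0, 0, -8.6], [0.055, 0.37, 0.083], 0.1]
    - [[0, 0, -8.6], [0.058, 0.43, 0.083], 0.1]

```text
time_s: 8.93
eef_pos: [0.6009, 0.1574, 0.3595]
ee_rot: [0.0, 0.922, -0.387, 0.0]
contact_force: [0.7, 0.2, 0.8]
finger_gap: 0.463
grasp_force: 0.0
```

play_rows:
  rows:
    - [[0, 0, 0], [0.001, 0.03, 0], 0.1]
    - [[0, 0, 0], [0.001, 0.03, -0.04], 0.1]
    - [[0, 0, 0], [0.001, 0.03, -0.07], 0.1]
    - [[0, 0, 0], [0.001, 0.03, -0.09], 0.1]
    - [[0, 0, 0], [0.001, 0.03, -0.09], 0.1]
    - [[0, 0, 0], [0.001, 0.03, -0.09], 0.1]

```text
time_s: 9.68
eef_pos: [0.6025, 0.1855, 0.2706]
ee_rot: [-0.0, 0.922, -0.387, 0.001]
contact_force: [0.2, 0.4, 0.9]
finger_gap: 0.453
grasp_force: 0.0
```

Run:
```python
from h import *
i=eyes.read_camera("side");t=eyes.read_camera("top")
for n in("latch_grip","coupler_tip"):
  for c in("side","top"):
    l=nets.spot_point(c,n)
    if l: print(n,c,l[0]["confidence"],atz(c,l[0]["xy"],.21 if n[0]=="l" else .223).round(3))
P=arm.read_state()["eef_pos"];print(P)
for Q in ([.601,.185,.21],): cv2.circle(i,tuple(int(v) for v in proj("side",Q).round()),1,(255,0,255),-1)
cv2.imwrite("pics/d.png",np.hstack([cv2.resize(i[90:240,160:290],None,fx=4,fy=4,interpolation=2)]))
o=nets.outline_of("side","trigger");print([(x["box"],x["confidence"]) for x in o[:1]])
```

```text
latch_grip side 0.67 [0.605 0.193 0.21 ]
latch_grip top 0.67 [0.647 0.004 0.21 ]
coupler_tip side 0.6 [0.545 0.126 0.223]
coupler_tip top 0.65 [0.532 0.122 0.223]
[0.60220215 0.18556977 0.27022512]
[([323.1, 257.8, 355.1, 269.2], 0.7)]
```

View pics/d.png

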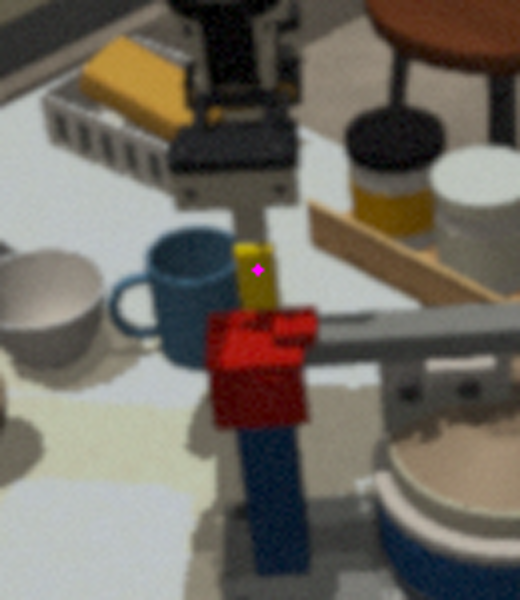

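The tab is at crop pixels x 235–275 with its top at y 242. The finger, centred at x 250, is about 4 mm off, which I'm correcting on the way down.

play_rows:
  rows:
    - [[0, 0, 0], [0.002, -0.002, -0.02], 0.1]
    - [[0, 0, 0], [0.002, -0.002, -0.04], 0.1]
    - [[0, 0, 0], [0.002, -0.002, -0.055], 0.1]
    - [[0, 0, 0], [0.002, -0.002, -0.066], 0.1]
    - [[0, 0, 0], [0.002, -0.002, -0.066], 0.1]
    - [[0, 0, 0], [0.002, -0.002, -0.066], 0.1]

```text
time_s: 10.78
eef_pos: [0.6044, 0.1837, 0.2042]
ee_rot: [-0.0, 0.922, -0.387, 0.0]
contact_force: [0.1, 0.4, -0.1]
finger_gap: 0.45
grasp_force: 0.0
```

play_rows:
  rows:
    - [[0, 0, 0], [0, 0, 0], 0.5]
    - [[0, 0, 0], [0, 0, 0], 1]
    - [[0, 0, 0], [0, 0, 0], 1]
    - [[0, 0, 0], [0, 0, 0], 1]
    - [[0, 0, 0], [0, 0, 0], 1]
  squeeze: 15

```text
time_s: 11.4
eef_pos: [0.6048, 0.1842, 0.2039]
ee_rot: [-0.001, 0.922, -0.387, 0.001]
contact_force: [4.2, 3.5, -0.9]
finger_gap: 0.141
grasp_force: 15.0
```

play_rows:
  rows:
    - [[0, 0, 0], [0, 0, 0], 1]
    - [[0, 0, 0], [0.002, 0.002, 0], 1]
    - [[0, 0, 0], [0.005, 0.005, 0], 1]
    - [[0, 0, 0], [0.008, 0.008, 0], 1]
    - [[0, 0, 0], [0.011, 0.011, 0], 1]
    - [[0, 0, 0], [0.011, 0.011, 0], 1]
    - [[0, 0, 0], [0.011, 0.011, 0], 1]
    - [[0, 0, 0], [0.011, 0.011, 0], 1]
  squeeze: 50

```text
time_s: 12.4
eef_pos: [0.6129, 0.1925, 0.2036]
ee_rot: [0.002, 0.922, -0.387, -0.001]
contact_force: [-9.0, -5.0, 5.7]
finger_gap: 0.132
grasp_force: 50.0
```

play_rows:
  rows:
    - [[0, 0, 0], [0.0015, 0.0015, 0], 1]
    - [[0, 0, 0], [0.0015, 0.0015, 0], 1]
    - [[0.86, 0.84, 0], [0.0015, 0.0015, 0.0067], 1]
    - [[1.71, 1.68, 0], [0.0015, 0.0015, 0.0134], 1]
    - [[2.57, 2.52, 0], [0.0015, 0.0015, 0.0201], 1]
    - [[3.42, 3.36, 0], [0.0016, 0.0014, 0.0268], 1]
    - [[4.28, 4.21, 0], [0.0019, 0.0011, 0.0335], 1]
    - [[5.13, 5.05, 0], [0.0023, 0.0007, 0.0402], 1]

```text
time_s: 13.4
eef_pos: [0.6143, 0.1927, 0.2417]
ee_rot: [-0.021, 0.92, -0.387, -0.061]
contact_force: [-7.9, -7.0, -6.3]
finger_gap: 0.136
grasp_force: 50.0
```

play_rows:
  rows:
    - [[1.0, 0.98, 0], [0.0006, -0.0006, 0.0078], 1]
    - [[2.0, 1.96, 0], [0.0013, -0.0013, 0.0155], 1]
    - [[3.0, 2.94, 0], [0.0021, -0.0021, 0.0233], 1]
    - [[4.0, 3.93, 0], [0.0032, -0.0032, 0.031], 1]
    - [[5.0, 4.91, 0], [0.0042, -0.0043, 0.0386], 1]
    - [[6.0, 5.89, 0], [0.0054, -0.0055, 0.0463], 1]
    - [[7.0, 6.87, 0], [0.0068, -0.0069, 0.0538], 1]
    - [[8.0, 7.85, 0], [0.0083, -0.0084, 0.0614], 1]

```text
time_s: 14.4
eef_pos: [0.6226, 0.1848, 0.3034]
ee_rot: [-0.058, 0.91, -0.382, -0.151]
contact_force: [-8.0, -6.7, -5.9]
finger_gap: 0.139
grasp_force: 50.0
```

play_rows:
  rows:
    - [[0, 0, 0], [0, 0, 0], 1]
    - [[0, 0, 0], [0, 0, 0], 1]
    - [[0, 0, 0], [0, 0, 0], 1]
    - [[0, 0, 0], [0, 0, 0], 1]

```text
time_s: 14.9
eef_pos: [0.6225, 0.1849, 0.3031]
ee_rot: [-0.058, 0.91, -0.382, -0.151]
contact_force: [-8.1, -5.7, -4.7]
finger_gap: 0.137
grasp_force: 50.0
```

Run:
```python
from h import *
i=eyes.read_camera("side");t=eyes.read_camera("top")
for n in("coupler_tip","mould","trigger_face"):
  p={}
  for c in("side","top"):
    l=nets.spot_point(c,n)
    if l: p[c]=l[0]["xy"];print(n,c,l[0]["confidence"],p[c])
  if len(p)==2: print(tri(p["top"],p["side"]))
s=arm.read_state();print(s["eef_pos"],s["contact_force"],s["grasp_force"])
cv2.imwrite("pics/e.png",cv2.resize(i[70:350,140:400],None,fx=2,fy=2))
```

```text
coupler_tip side 0.96 [227.0, 143.9]
coupler_tip top 0.67 [219.5, 228.2]
(array([0.54841294, 0.10814849, 0.31729686]), np.float64(0.004550936841663985))
mould side 0.85 [291.0, 200.1]
mould top 0.81 [261.0, 194.1]
(array([ 6.60426230e-01, -3.71241612e-04,  1.13815806e-01]), np.float64(0.012267492153349135))
trigger_face side 0.53 [343.2, 261.9]
trigger_face top 0.63 [347.5, 226.4]
(array([ 0.55624567, -0.25515032,  0.13156452]), np.float64(0.012834592856672067))
[0.6225226  0.18486927 0.30309233] [-8.32170691 -5.39979164 -4.80822433] 49.98079776763916
```

View pics/e.png

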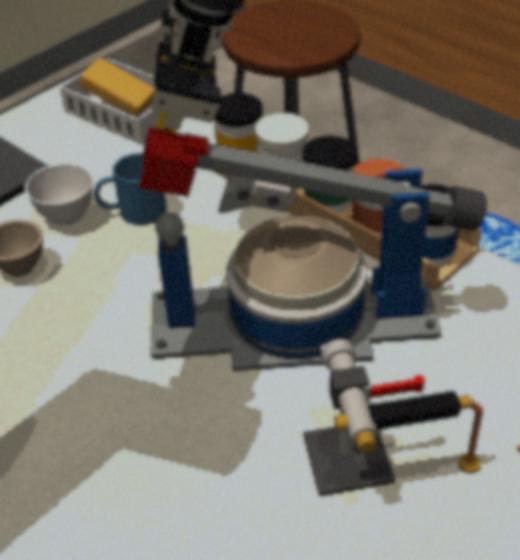

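The arm is up, with the coupler at crop pixel (175,160) and the bare ball at (172,228). The coupler tip is about 95 mm higher than before, the trigger is out, and the mould is in place.

```bash
python3 -c "
from station import ticket
print(ticket.sign_off())"
```

```text
the job is handed in; nothing more can be done
None
```

The job is handed in, with no verdict reported back: I squeezed and released the mist gun trigger, pulled the latch, and am holding the arm still with the coupler about 95–100 mm above the ball, while the mould looked unmoved in the last pictures.

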